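# Unplug the red board from the card cage and stand it in the tote

## Robot

A 6-joint arm with a two-finger parallel gripper is mounted at the origin on the work surface. World frame = base frame: x ahead of the robot, y to its left, z up, the work surface at z = 0. Lengths are in m, angles in degrees, forces in N, time in s.
With the tool pointing down it reaches from about 0.35 to 0.875 m from the base axis. Payload 4.2 kg.
Tool frame: the origin (TCP) lies on the centre line of the jaws, within the pads' length; the fingertips stand tip_reach ahead of it and the grasp point (between the pads) is the TCP (tip_reach is the distance from the TCP to the fingertips, in m); z points along the fingers, y is the line along which they close (so a half turn about z gives the same grasp; the last joint's range is limited). The gripper opens to 87 mm and grips with 3 to 60 N. Pads are 19 mm wide; open, the fingers measure 117 mm over their backs; the gripper's body (75 mm by 190 mm) begins 51 mm behind the grasp point.
Start: joints at [91.135, 22.042, 0.453, 0, -68.411, -14.817], TCP at [0.148, 0.607, 0.242] pointing down, gripper open.
Joint ranges: [-179.83, 179.83], [-69.29, 118.12], [-61.27, 80.66], [-181.25, 117.63], [-171.15, -9.14], [-177.46, 177.46]. Speed limits (degrees/s): [159.86, 159.86, 180, 180, 180, 180].

## Interface

Orientations are given as a 3x3 rotation matrix whose columns are the frame's x, y, z axes.
In Python, from station import sense, capture, finish_job, tip_reach gives the robot as it stands.
- The arm moves only by the tool arm_command, never from a script. Its argument "deltas" is a list of rows, each a list of 7 numbers: the turn, a rotation vector about the tool's x, y, z in rad, then the shift along the tool's x, y, z in cm, then the closure, from -1 (fully open) to 1 (shut), so that 0 is half open. In form: [[rx, ry, rz, dx, dy, dz, hand], ...]. A call has 1 to 8 rows; each row is the pose to reach, as a shift and turn from the pose commanded when the call began, along the tool's axes at that moment; what a row does not reach only later rows make up. A row lasts 1/12 s, in which the tool goes at most 41.7 mm and 7.16 degrees, less where a joint would pass 70% of its speed; a pose out of reach is approached as far as the arm can. A call with a gripper value outside its range is refused whole. The fingers move at their own pace and stop on an object; the grip force is fixed at half the most. Time passes only in rows, so rows that repeat a pose let the fingers close. It gives the time, the measured TCP pose, the force, the opening and the grip force at its end, in the units of the state.
- sense(): the state, without advancing time (a new reading comes with each control period).
- capture(name): name is "scene" or "top"; returns a dict with "pixels" (420x560x3 uint8, blue, green, red), "fovy" (degrees; the focal length in pixels is half the picture's height over the tangent of half this angle, whatever the lens; pixels are square), "cx", "cy" (the principal point, pixels), "rvec" (rotation vector, rad) and "tvec" (3), from world to camera coordinates, as OpenCV has them. Camera axes: x right, y down, z forward; pixel columns grow to the right and rows downward; lengths in m; the calibration is good to about 2 mm. A picture is of the moment at which its call begins. There is no depth.
- finish_job(): hands the job in; it is judged then, once.
The state is a dict: "time_s": time; "joints": joint angles; "joint_velocities": joint speeds; "effort": joint torques, N m; "tcp_pos": TCP position; "ee_rot": TCP orientation; "wrist_force": force on the tool from outside, world axes, zero at the start; "moment": the same for the moment, N m; "gripper_width": opening from 0.0 (shut) to 1.0 (fully open); "gripper_force": force on a finger pad.
Only numpy, scipy, OpenCV 4.12 (cv2) and the standard library are available. Lean on these libraries where they do the work, as an engineer would, in place of code of your own. Each camera call takes 0.05 s, during which the arm holds its last target. There are 200 camera calls.

## Task

Take the circuit board with the red bar out of the card cage. First unplug it with its own two yellow ejector levers, pressing them down a little at a time, left and right in turn, so that the board comes up level and is not cocked in its guides, and without forcing a lever when it goes hard (never pull on a board that is still plugged in); then draw it straight up by its bar and stand it gently, bar up, in any compartment of the dark grey tote. Leave the two blue boards plugged in and the other things where they are.

Things in the scene. Friction and masses are not known exactly. Their poses are not given: they have to be found in the camera images.
- cage: aluminium card cage lying on its back, fixed, 165 x 215 mm, 118 mm high; origin: centre of its underside, z up. Boards stand upright in three slots at x = -45, 0, +45 mm, y = 0, broad along y (left is +y), thin along x. Guide grooves at a slot's two ends, 7 mm wide (x), from 12 to 95 mm up; a board has 3 mm play at each end (y), so if raised at one end alone it cocks and jams
- red_bar (a point): centre of the red bar of the board to take out (axes: x through the board, y along the bar, z up). Board: green sheet 140 (y) x 96 (z) x 4 mm (x), 0.15 to 0.31 kg, parts up to 9 mm proud on its +x side; on top a bar 158 long, 10 thick, 16 mm high, its ends 9 mm beyond the sheet, each over a lever's toe. This point is 104 mm above the board's foot and, plugged in, 116 mm above the cage's underside
- blue1_bar (a point): the same point of a blue-barred board, of the same size, to be left plugged in
- blue2_bar (a point): the same point of the other blue-barred board, to be left plugged in
- pad_l1 (a point): top centre of the thumb pad (16 mm along the cage's x, 26 mm along y) of the yellow ejector lever at the left (+y) end of the slot at x = -45 mm. All six levers are alike: each turns about a pin along the cage's x at y = +96 (left) or -96 mm (right), 109 mm above the underside; pad 42 mm outside the pin, toe (a roller) 22 mm inside it, under the end of the bar
- pad_l2 (a point): the same, left lever of the slot at x = 0. A lever starts with this point 14 to 17 mm above the pin; pressed straight down, the pad moves about 29 mm in all, to a hard stop (pad's inner edge then 7 mm below the pin). The toe first has 1 to 3 mm of free play, then lifts its end of the board: 1 mm of lift for 1.9 mm of pad, about 12 mm of lift in all. No spring: a lever stays where it is left
- pad_l3 (a point): the same, left lever of the slot at x = +45 mm. Force on a pad: about 2 N in the free play, 5 to 12 N while lifting the board, far more when the board jams or at the hard stop
- pad_r1 (a point): the same, right (-y) lever of the slot at x = -45 mm
- pad_r2 (a point): the same, right lever of the slot at x = 0
- pad_r3 (a point): the same, right lever of the slot at x = +45 mm
- tote: dark grey conductive-plastic board tote, fixed, 154 (x) x 192 (y) x 75 mm high, walls, floor and dividers 4 mm thick; origin: centre of its underside. Three dividers make four empty compartments, each about 33 mm (x) by 184 mm (y), centred at x = -56, -19, +19 and +56 mm. A board stands in it along y with its foot on the floor and its bar above the walls
- red_foot (a point): middle of the lower edge of the red-barred board; plugged in, it is 12 mm above the cage's underside. A sprung connector in the slot grips the lowest 8 mm of the board with about 15 to 30 N; once raised more than 8 mm the board is unplugged and stays up by itself
- contactor: white and grey contactor, 80 x 45 x 84 mm, standing loose; bystander
- supply: black power supply, 100 x 60 x 90 mm, standing loose; bystander
- driver: orange-handled screwdriver, 200 mm long, lying loose; bystander

How it is judged (in metres and radians):
On the way, in this order (a step that is already met when the one before it is completed fails the run):
1. the red board is unplugged: 8.5 mm or more above its plugged-in height (z of red_bar in the frame of cage above 0.1245 m), for 0.2 s.
2. the red board is drawn up out of its guides (z of red_foot in the frame of cage above 0.097 m), for 0.1 s.
At the end, for the whole second after the job is handed in: The red-barred board stands at rest, bar up (leaning less than 0.5 rad), in a compartment of the tote with its foot on the floor (within 10 mm); both blue-barred boards are still plugged in (raised less than 3 mm) (z of red_foot in the frame of tote below 0.014 m and x of red_foot in the frame of tote between -0.075 and 0.075 m and y of red_foot in the frame of tote between -0.03 and 0.03 m and angle between red_bar's own z axis and vertical below 0.5 rad and linear speed of red below 0.02 m/s and z of each of blue1_bar, blue2_bar in the frame of cage below 0.119 m); the robot touches nothing.
It fails at once if the red board is handled (over 3 N) while still plugged in (raised less than 6 mm) (z of red_bar in the frame of cage below 0.122 m and horizontal distance between red_bar and cage below 0.06 m and contact force between the fingers and red above 3 N).
It fails at once if the red board is cocked by more than 0.045 rad (2.6 degrees) while it is being unplugged (z of red_bar in the frame of cage below 0.126 m and horizontal distance between red_bar and cage below 0.06 m and angle between red_bar's own z axis and vertical above 0.045 rad).
It fails at once if a lever is forced (the fingers press on a lever or the cage with over 60 N) (contact force between the fingers and cage above 60 N).
It fails at once if the board is dropped into the tote (faster than 0.5 m/s with its foot below the tote's rim) or pressed down hard (over 50 N against the tote) (contact force between red and tote above 50 N or (horizontal distance between red_foot and tote below 0.1 m and z of red_foot in the frame of tote below 0.075 m and linear speed of red above 0.5 m/s)).
It fails at once if a blue board is moved by more than 6 mm or a bystander by more than 20 mm (distance of any of blue1_bar, blue2_bar from where it was at the start of the episode above 0.006 m or distance of any of contactor, supply, driver from where it was at the start of the episode above 0.02 m).
It also fails if it takes over 72 s, if anything falls off the work surface, if the arm or the gripper's body presses on something with over 40 N, if the wrist force passes 120 N, or if a joint passes its speed limit or range.

## Working session

There is one attempt and no reset: what is moved stays moved. The work goes in short steps, Python scripts to look and compute and a tool call to move; the robot and the scene stay as the last step left them, time stands still between calls to the robot, and variables do not carry over. Pictures are saved under pics/ and viewed, at most 10 in all, crops included, and the job is handed in when it is done.

Besides the shell and the picture viewer there is one more tool, called after "Request:" in YAML: its name, and indented under it one key for each argument. arm_command: Moves the arm, as the interface text tells. Its arguments: {"type":"object","properties":{"deltas":{"type":"array"}},"required":["deltas"]}

```bash
mkdir -p pics; cat > h.py <<'E'
import numpy as np, cv2
from station import sense, capture, finish_job, tip_reach
def K(c):
    f=c["pixels"].shape[0]/2/np.tan(np.radians(c["fovy"])/2)
    return np.array([[f,0,c["cx"]],[0,f,c["cy"]],[0,0,1.]])
def proj(c,P):
    return cv2.projectPoints(np.array(P,float).reshape(-1,1,3),np.array(c["rvec"],float),np.array(c["tvec"],float),K(c),None)[0].reshape(-1,2)
def atz(c,uv,z):
    R=cv2.Rodrigues(np.array(c["rvec"],float))[0]; t=np.array(c["tvec"],float).ravel()
    o=-R.T@t; d=R.T@np.linalg.inv(K(c))@np.array([uv[0],uv[1],1.])
    return o+d*(z-o[2])/d[2]
E
python3 - <<'E'
from h import *
print(tip_reach() if callable(tip_reach) else tip_reach); s=sense(); print(s)
for n in("scene","top"):
    c=capture(n); cv2.imwrite(f"pics/{n}0.png",c["pixels"]); print(n,{k:v for k,v in c.items() if k!="pixels"})
    R=cv2.Rodrigues(np.array(c["rvec"],float))[0]; print(-R.T@np.array(c["tvec"]).ravel())
E
```

```text
0.019
{'time_s': 0.0, 'joints': array([ 9.11334470e+01,  2.20924888e+01,  3.79661038e-01, -2.89382873e-02,
       -6.84106297e+01, -1.48185698e+01]), 'joint_velocities': array([-0.01994793,  0.04238505, -0.04170262, -0.07782481, -0.07924588,
        0.02432611]), 'effort': array([-1.84133343e-03, -3.90659344e+01,  1.87393159e+01,  4.21976969e+00,
        1.09062347e-02, -1.97122949e-04]), 'tcp_pos': array([0.1476922 , 0.60672464, 0.24044067]), 'ee_rot': array([[ 9.71566500e-01, -2.36766452e-01, -4.26921075e-04],
       [-2.36766817e-01, -9.71564096e-01, -2.16356312e-03],
       [ 9.74779769e-05,  2.20312620e-03, -9.99997568e-01]]), 'wrist_force': array([ 0.03443743,  0.11196811, -0.09098022]), 'moment': array([-0.03137024,  0.00961721,  0.02621128]), 'gripper_force': 0.0, 'gripper_width': 1.000413841193408}
scene {'fovy': 50.94215452934914, 'cx': 277.4564634283208, 'cy': 209.58541639138946, 'rvec': array([ 0.85373141,  2.62462659, -0.97238988]), 'tvec': array([ 0.5565122 , -0.14343579,  1.20014328])}
[0.97403881 0.39290883 0.81700342]
top {'fovy': 51.65071859746404, 'cx': 276.0989667591697, 'cy': 206.13660521301313, 'rvec': array([ 2.18265003, -2.18490701,  0.11777308]), 'tvec': array([-0.11519272,  0.63034716,  1.1068574 ])}
[ 0.52814391 -0.09558406  1.160891  ]
```

View pics/scene0.png

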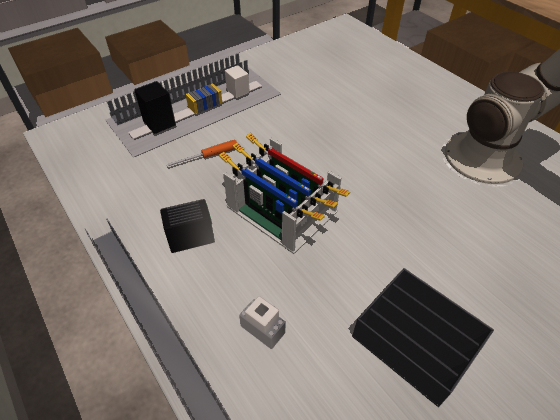

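View pics/top0.png

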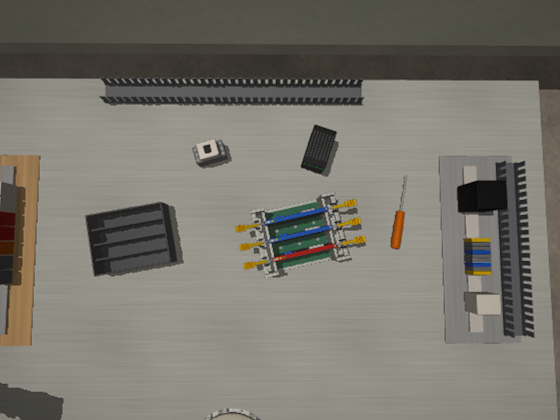

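The scene view shows the cage at about (290,190), with the red bar on the side nearest the robot. In the top view the red bar runs (270,262)–(338,250), and the tote is at about (133,238). I'll zoom in on both.

```bash
python3 - <<'E'
import cv2
a=cv2.imread("pics/top0.png")[185:285,230:375]; cv2.imwrite("pics/t1.png",cv2.resize(a,None,fx=5.5,fy=5.5,interpolation=cv2.INTER_CUBIC))
a=cv2.imread("pics/top0.png")[195:285,80:190]; cv2.imwrite("pics/t2.png",cv2.resize(a,None,fx=6,fy=6,interpolation=cv2.INTER_CUBIC))
E
```

```text
(no output)
```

View pics/t1.png

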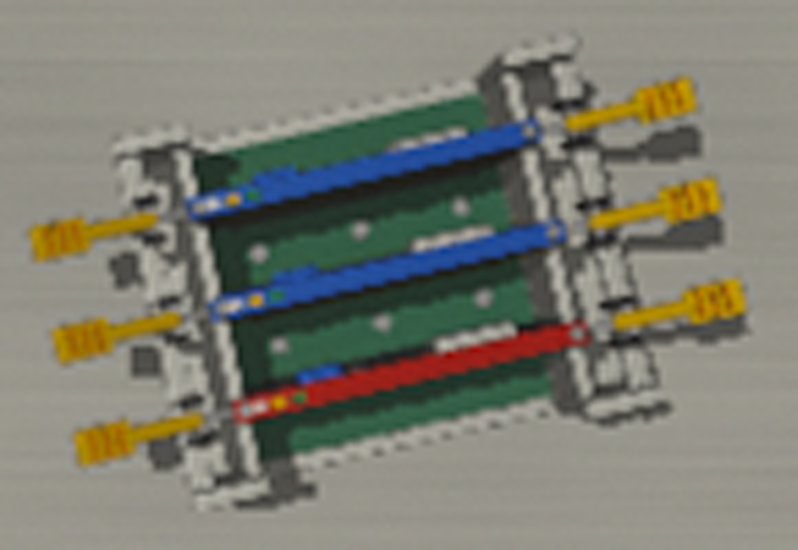

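View pics/t2.png

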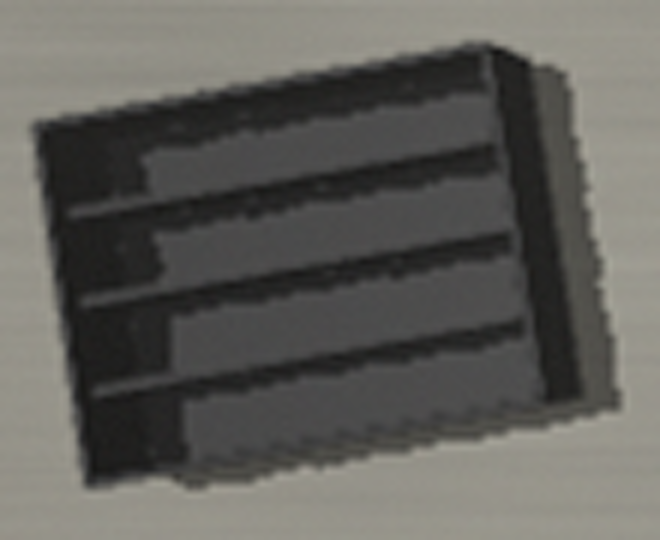

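The crop shows red pads at (105,445) left and (717,300) right, and the red bar from (235,412) to (590,334). The parts face image-up, so cage +x is up and red sits in slot 1. Tote rim corners are at (37,125), (490,45), (548,400) and (90,485). Next I'll fit both poses.

```bash
cat > fit.py <<'E'
from h import *
from scipy.optimize import least_squares
def fit(c,uv,P,x0):
    def w(p): 
        a=p[2];return np.c_[p[0]+np.cos(a)*P[:,0]-np.sin(a)*P[:,1],p[1]+np.sin(a)*P[:,0]+np.cos(a)*P[:,1],P[:,2]]
    r=least_squares(lambda p:(proj(c,w(p))-uv).ravel(),x0); return r.x,r.fun.reshape(-1,2)
E
python3 - <<'E'
from fit import *
c=capture("top")
U=np.array([(105,445),(80,341),(60,240),(717,300),(693,199),(667,99),(235,412),(590,334),(213,310),(565,232),(190,208),(540,131)],float)
uv=(U+.5)/5.5-.5+[230,185]
P=np.array([(x,s*.138,.1245) for s in(1,-1) for x in(-.045,0,.045)]+[(x,s*.079,.124) for x in(-.045,0,.045) for s in(1,-1)])
x,r=fit(c,uv,P,[.5,-.1,0]); print("cage",x,np.degrees(x[2])); print(r.round(1).tolist())
U=np.array([(37,125),(490,45),(548,400),(90,485)],float); uv=(U+.5)/6-.5+[80,195]
P=np.array([(.077,.096,.075),(.077,-.096,.075),(-.077,-.096,.075),(-.077,.096,.075)])
y,r=fit(c,uv,P,[.5,.3,0]); print("tote",y,np.degrees(y[2])); print(r.round(1).tolist())
def T(p,q): a=p[2]; return [p[0]+np.cos(a)*q[0]-np.sin(a)*q[1],p[1]+np.sin(a)*q[0]+np.cos(a)*q[1]]
for n,q in dict(l1=(-.045,.138),r1=(-.045,-.138),red=(-.045,0)).items(): print(n,T(x,q))
for k in(-.056,-.019,.019,.056): print(k,T(y,(k,0)))
s=capture("scene"); 
im=s["pixels"].copy()
pts=[T(x,q)+[.1245] for q in[(-.045,.138),(-.045,-.138),(-.045,.079),(-.045,-.079),(.045,.138),(.045,-.138)]]+[T(y,q)+[.075] for q in[(.077,.096),(.077,-.096),(-.077,-.096),(-.077,.096)]]
for p in proj(s,pts): cv2.circle(im,(int(round(p[0])),int(round(p[1]))),2,(255,0,255),1)
a=cv2.resize(im[120:420,210:500],None,fx=2,fy=2); cv2.imwrite("pics/s1.png",a)
E
```

```text
cage [ 0.55543957 -0.17181863  0.22413387] 12.84192466285179
[[-0.7, -0.1], [-0.3, 0.2], [-0.8, 0.1], [0.8, 0.1], [0.6, 0.1], [0.9, 0.1], [-0.1, 0.2], [-0.1, -0.6], [-0.3, 0.2], [0.0, -0.4], [-0.3, 0.4], [0.2, -0.3]]
tote [0.54601557 0.25214214 0.18007282] 10.317412644581948
[[-0.6, -0.6], [0.4, -1.0], [0.6, 0.7], [-0.5, 0.9]]
l1 [np.float64(0.4808930070858426), np.float64(-0.04727221829874534)]
r1 [np.float64(0.5422373129726143), np.float64(-0.3163686250664133)]
red [np.float64(0.5115651600292285), np.float64(-0.1818204216825793)]
-0.056 [np.float64(0.4909210510699388), np.float64(0.24211247358700064)]
-0.019 [np.float64(0.5273227852338479), np.float64(0.24873921862963622)]
0.019 [np.float64(0.5647083500508355), np.float64(0.25554506488964035)]
0.056 [np.float64(0.6011100842147447), np.float64(0.26217180993227596)]
```

View pics/s1.png

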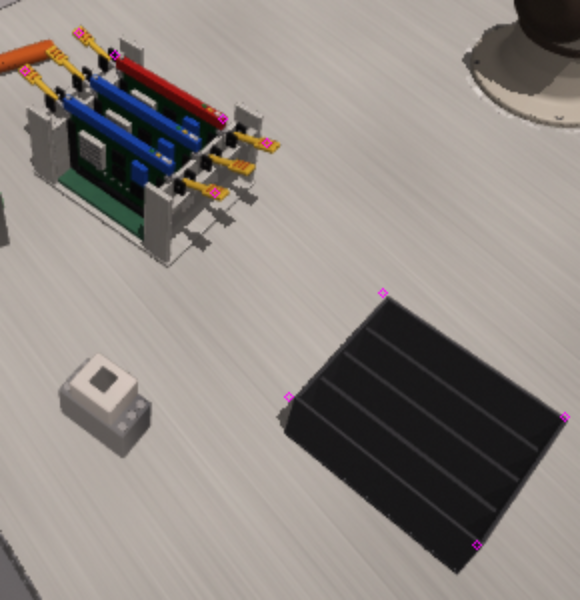

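The fit holds: the magenta marks land on the pads and bar ends, and within about 3 mm of the tote's corners. Heading for the left pad with the fingers closed.

Request:
arm_command:
  deltas:
    - [0, 0, 1.108, 47.8, 55.5, 0, 1]
    - [0, 0, 1.108, 47.8, 55.5, 0, 1]
    - [0, 0, 1.108, 47.8, 55.5, 0, 1]
    - [0, 0, 1.108, 47.8, 55.5, 0, 1]
    - [0, 0, 1.108, 47.8, 55.5, 0, 1]
    - [0, 0, 1.108, 47.8, 55.5, 0, 1]
    - [0, 0, 1.108, 47.8, 55.5, 0, 1]
    - [0, 0, 1.108, 47.8, 55.5, 0, 1]

```text
time_s: 0.87
tcp_pos: [0.2997, 0.3083, 0.2416]
ee_rot: [[0.321, -0.947, 0.0], [-0.947, -0.321, 0.0], [-0.0, -0.0, -1.0]]
wrist_force: [1.1, -0.6, -0.2]
gripper_width: 0.478
gripper_force: 0.0
```

```bash
cat > d.py <<'E'
import sys
from h import *
from scipy.spatial.transform import Rotation as Ro
def delta(x,y,z,yaw):
    s=sense(); R=s["ee_rot"]; a=np.radians(yaw)
    T=np.c_[[np.cos(a),np.sin(a),0],[np.sin(a),-np.cos(a),0],[0,0,-1]]
    print("rv",Ro.from_matrix(R.T@T).as_rotvec().round(3),"cm",(R.T@(np.array([x,y,z])-s["tcp_pos"])*100).round(2))
    print("t",s["time_s"],"tcp",s["tcp_pos"].round(4),"j",s["joints"].round(1),"F",s["wrist_force"].round(1),s["gripper_width"])
if __name__=="__main__": delta(*map(float,sys.argv[1:]))
E
python3 d.py .4805 -.0453 .19 -77.16
```

```text
rv [-0.     0.     0.102] cm [39.29 -5.78  5.16]
t 0.8667 tcp [0.2997 0.3083 0.2416] j [ 67.6   2.6 -25.1   0.  -62.3 -48.9] F [ 1.1 -0.6 -0.2] 0.4784872039525105
```

Request:
arm_command:
  deltas:
    - [0, 0, 0.102, 39.3, -5.8, 0, 1]
    - [0, 0, 0.102, 39.3, -5.8, 0, 1]
    - [0, 0, 0.102, 39.3, -5.8, 0, 1]
    - [0, 0, 0.102, 39.3, -5.8, 0, 1]
    - [0, 0, 0.102, 39.3, -5.8, 0, 1]
    - [0, 0, 0.102, 39.3, -5.8, 0, 1]
    - [0, 0, 0.102, 39.3, -5.8, 0, 1]
    - [0, 0, 0.102, 39.3, -5.8, 0, 1]

```text
time_s: 1.53
tcp_pos: [0.4533, 0.0124, 0.2418]
ee_rot: [[0.228, -0.974, 0.001], [-0.974, -0.228, 0.0], [-0.0, -0.001, -1.0]]
wrist_force: [-0.2, 1.0, 0.3]
gripper_width: 0.008
gripper_force: 0.0
```

```bash
python3 d.py .4805 -.0453 .165 -77.16
```

```text
rv [-0.001  0.     0.006] cm [ 6.24 -1.33  7.68]
t 1.5333 tcp [0.4533 0.0124 0.2418] j [ 22.2   5.  -22.3  -0.  -62.6  -9. ] F [-0.2  1.   0.3] 0.00838801563301166
```

Request:
arm_command:
  deltas:
    - [0, 0, 0.006, 6.2, -1.3, 4, 1]
    - [0, 0, 0.006, 6.2, -1.3, 7.7, 1]
    - [0, 0, 0.006, 6.2, -1.3, 7.7, 1]
    - [0, 0, 0.006, 6.2, -1.3, 7.7, 1]
    - [0, 0, 0.006, 6.2, -1.3, 7.7, 1]

```text
time_s: 1.95
tcp_pos: [0.4794, -0.0435, 0.1639]
ee_rot: [[0.221, -0.975, -0.002], [-0.975, -0.221, -0.001], [0.0, 0.003, -1.0]]
wrist_force: [-0.5, 0.1, 0.1]
gripper_width: 0.003
gripper_force: 0.0
```

```bash
python3 d.py .4805 -.0453 .145 -77.16; python3 - <<'E'
from h import *
c=capture("scene"); p=proj(c,[.4805,-.0453,.1245])[0].astype(int); print(p)
a=c["pixels"][p[1]-50:p[1]+50,p[0]-70:p[0]+70]; b=capture("top"); q=proj(b,[.4805,-.0453,.1245])[0].astype(int)
d=b["pixels"][q[1]-50:q[1]+50,q[0]-70:q[0]+70]
cv2.imwrite("pics/c1.png",cv2.resize(np.vstack([a,d]),None,fx=3,fy=3,interpolation=cv2.INTER_CUBIC))
E
```

```text
rv [ 0.003 -0.    -0.001] cm [ 0.2  -0.08  1.89]
t 1.95 tcp [ 0.4794 -0.0435  0.1639] j [ 14.2  12.6 -25.6   0.  -52.   -1.5] F [-0.5  0.1  0.1] 0.0029038734321524696
[343 191]
```

View pics/c1.png

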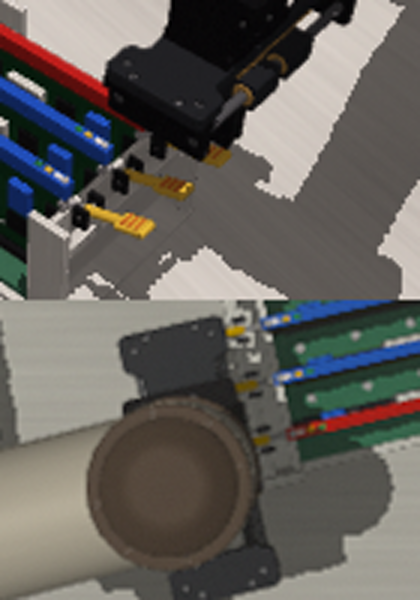

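The fingers hang directly over the left red pad at about (215,155) in the upper crop, clear of its neighbours. I'll press about 5 mm.

Request:
arm_command:
  deltas:
    - [0, 0, 0, 0.2, 0, 1.6, 1]
    - [0, 0, 0, 0.2, 0, 1.9, 1]
    - [0, 0, 0, 0.2, 0, 2.1, 1]
    - [0, 0, 0, 0.2, 0, 2.3, 1]
    - [0, 0, 0, 0.2, 0, 2.5, 1]
    - [0, 0, 0, 0.2, 0, 2.5, 1]

```text
time_s: 2.55
tcp_pos: [0.4808, -0.0438, 0.141]
ee_rot: [[0.223, -0.975, 0.002], [-0.975, -0.223, 0.001], [-0.001, -0.003, -1.0]]
wrist_force: [-2.4, 3.5, 4.8]
gripper_width: 0.008
gripper_force: 2.7
```

Request:
arm_command:
  deltas:
    - [0, 0, 0, 0, 0, -4, 1]
    - [0, 0, 0, 28.1, 0.1, -4, 1]
    - [0, 0, 0, 28.1, 0.1, -4, 1]
    - [0, 0, 0, 28.1, 0.1, -4, 1]
    - [0, 0, 0, 28.1, 0.1, -4, 1]
    - [0, 0, 0, 28.1, 0.1, -4, 1]
    - [0, 0, 0, 28.1, 0.1, -4, 1]
    - [0, 0, 0, 28.1, 0.1, -4, 1]

```text
time_s: 3.22
tcp_pos: [0.542, -0.3221, 0.1799]
ee_rot: [[0.221, -0.975, 0.001], [-0.975, -0.221, -0.001], [0.001, -0.001, -1.0]]
wrist_force: [0.9, -0.0, 0.4]
gripper_width: 0.003
gripper_force: 0.0
```

```bash
python3 d.py .5427 -.3184 .14 -77.16
```

```text
rv [-0.001 -0.001 -0.001] cm [-0.35 -0.15  3.99]
t 3.2167 tcp [ 0.542  -0.3221  0.1799] j [-16.   25.2  -3.8   0.  -60.9  28.8] F [ 0.9 -0.   0.4] 0.0028637394338467386
```

Request:
arm_command:
  deltas:
    - [0, 0, 0, -0.2, 0, 3.0, 1]
    - [0, 0, 0, -0.2, 0, 3.4, 1]
    - [0, 0, 0, -0.2, 0, 3.6, 1]
    - [0, 0, 0, -0.2, 0, 3.8, 1]
    - [0, 0, 0, -0.2, 0, 4.0, 1]
    - [0, 0, 0, -0.2, 0, 4.0, 1]

```text
time_s: 3.72
tcp_pos: [0.5412, -0.3169, 0.1417]
ee_rot: [[0.224, -0.975, 0.001], [-0.975, -0.224, -0.002], [0.002, -0.0, -1.0]]
wrist_force: [-2.6, -2.2, 4.4]
gripper_width: 0.006
gripper_force: 2.0
```

Both levers are in light contact, so press a little further here and watch for the load to rise.

Request:
arm_command:
  deltas:
    - [0, 0, 0, 0, 0, 0.1, 1]
    - [0, 0, 0, 0, 0, 0.2, 1]
    - [0, 0, 0, 0, 0, 0.3, 1]
    - [0, 0, 0, 0, 0, 0.4, 1]
    - [0, 0, 0, 0, 0, 0.4, 1]

```text
time_s: 4.13
tcp_pos: [0.5414, -0.3174, 0.1386]
ee_rot: [[0.224, -0.975, 0.002], [-0.975, -0.224, -0.003], [0.003, -0.001, -1.0]]
wrist_force: [-2.9, -2.7, 7.6]
gripper_width: 0.003
gripper_force: 3.3
```

```bash
python3 d.py .4805 -.0453 .145 -77.16
```

```text
rv [-0.001 -0.003  0.002] cm [-27.88  -0.16  -0.73]
t 4.1333 tcp [ 0.5414 -0.3174  0.1386] j [-15.6  27.1  -7.2   0.2 -55.5  28.4] F [-2.9 -2.7  7.6] 0.002700519371872435
```

Request:
arm_command:
  deltas:
    - [0, 0, 0, 0, 0, -4, 1]
    - [0, 0, 0, -27.9, -0.2, -4, 1]
    - [0, 0, 0, -27.9, -0.2, -4, 1]
    - [0, 0, 0, -27.9, -0.2, -4, 1]
    - [0, 0, 0, -27.9, -0.2, -4, 1]
    - [0, 0, 0, -27.9, -0.2, -4, 1]
    - [0, 0, 0, -27.9, -0.2, -4, 1]
    - [0, 0, 0, -27.9, -0.2, -4, 1]

```text
time_s: 4.8
tcp_pos: [0.4798, -0.0411, 0.1765]
ee_rot: [[0.225, -0.974, 0.002], [-0.974, -0.225, 0.001], [-0.001, -0.002, -1.0]]
wrist_force: [-0.9, 0.2, -0.0]
gripper_width: 0.004
gripper_force: 0.0
```

Request:
arm_command:
  deltas:
    - [0, 0, 0, 0, 0, 3.1, 1]
    - [0, 0, 0, 0, 0, 3.5, 1]
    - [0, 0, 0, 0, 0, 3.7, 1]
    - [0, 0, 0, 0, 0, 3.9, 1]
    - [0, 0, 0, 0, 0, 4.1, 1]
    - [0, 0, 0, 0, 0, 4.2, 1]
    - [0, 0, 0, 0, 0, 4.3, 1]
    - [0, 0, 0, 0, 0, 4.3, 1]

```text
time_s: 5.47
tcp_pos: [0.4819, -0.0443, 0.1345]
ee_rot: [[0.222, -0.975, 0.002], [-0.975, -0.222, 0.001], [-0.001, -0.002, -1.0]]
wrist_force: [-1.6, 4.0, 6.3]
gripper_width: 0.003
gripper_force: 3.1
```

Request:
arm_command:
  deltas:
    - [0, 0, 0, 0, 0, -4.1, 1]
    - [0, 0, 0, 28.0, 0.1, -4.3, 1]
    - [0, 0, 0, 28.0, 0.1, -4.3, 1]
    - [0, 0, 0, 28.0, 0.1, -4.3, 1]
    - [0, 0, 0, 28.0, 0.1, -4.3, 1]
    - [0, 0, 0, 28.0, 0.1, -4.3, 1]
    - [0, 0, 0, 28.0, 0.1, -4.3, 1]
    - [0, 0, 0, 28.0, 0.1, -4.3, 1]

```text
time_s: 6.13
tcp_pos: [0.542, -0.3217, 0.1761]
ee_rot: [[0.22, -0.976, -0.0], [-0.976, -0.22, -0.0], [0.0, 0.0, -1.0]]
wrist_force: [0.9, 0.9, 0.1]
gripper_width: 0.003
gripper_force: 0.0
```

Request:
arm_command:
  deltas:
    - [0, 0, 0, 0, 0, 3.5, 1]
    - [0, 0, 0, 0, 0, 3.9, 1]
    - [0, 0, 0, 0, 0, 4.0, 1]
    - [0, 0, 0, 0, 0, 4.1, 1]
    - [0, 0, 0, 0, 0, 4.2, 1]
    - [0, 0, 0, 0, 0, 4.4, 1]
    - [0, 0, 0, 0, 0, 4.5, 1]
    - [0, 0, 0, 0, 0, 4.5, 1]

```text
time_s: 6.8
tcp_pos: [0.5421, -0.3176, 0.133]
ee_rot: [[0.224, -0.975, 0.0], [-0.975, -0.224, -0.001], [0.001, 0.0, -1.0]]
wrist_force: [-3.4, -1.7, 6.3]
gripper_width: 0.003
gripper_force: 3.1
```

Request:
arm_command:
  deltas:
    - [0, 0, 0, 0, 0, -4.1, 1]
    - [0, 0, 0, -28.0, -0.1, -4.4, 1]
    - [0, 0, 0, -28.0, -0.1, -4.4, 1]
    - [0, 0, 0, -28.0, -0.1, -4.4, 1]
    - [0, 0, 0, -28.0, -0.1, -4.4, 1]
    - [0, 0, 0, -28.0, -0.1, -4.4, 1]
    - [0, 0, 0, -28.0, -0.1, -4.4, 1]
    - [0, 0, 0, -28.0, -0.1, -4.4, 1]

```text
time_s: 7.47
tcp_pos: [0.4795, -0.0414, 0.1753]
ee_rot: [[0.224, -0.974, 0.001], [-0.974, -0.224, 0.001], [-0.001, -0.001, -1.0]]
wrist_force: [1.0, 0.0, 0.3]
gripper_width: 0.008
gripper_force: 0.0
```

Request:
arm_command:
  deltas:
    - [0, 0, 0, 0, 0, 3.7, 1]
    - [0, 0, 0, 0, 0, 4.1, 1]
    - [0, 0, 0, 0, 0, 4.2, 1]
    - [0, 0, 0, 0, 0, 4.3, 1]
    - [0, 0, 0, 0, 0, 4.4, 1]
    - [0, 0, 0, 0, 0, 4.6, 1]
    - [0, 0, 0, 0, 0, 4.8, 1]
    - [0, 0, 0, 0, 0, 4.8, 1]

```text
time_s: 8.13
tcp_pos: [0.4813, -0.0448, 0.1286]
ee_rot: [[0.22, -0.975, 0.001], [-0.975, -0.22, 0.001], [-0.001, -0.001, -1.0]]
wrist_force: [-4.7, 6.3, 11.0]
gripper_width: 0.006
gripper_force: 5.3
```

Request:
arm_command:
  deltas:
    - [0, 0, 0, 0, 0, -4.1, 1]
    - [0, 0, 0, 28.0, 0.1, -4.9, 1]
    - [0, 0, 0, 28.0, 0.1, -4.9, 1]
    - [0, 0, 0, 28.0, 0.1, -4.9, 1]
    - [0, 0, 0, 28.0, 0.1, -4.9, 1]
    - [0, 0, 0, 28.0, 0.1, -4.9, 1]
    - [0, 0, 0, 28.0, 0.1, -4.9, 1]
    - [0, 0, 0, 28.0, 0.1, -4.9, 1]

```text
time_s: 8.8
tcp_pos: [0.5416, -0.3226, 0.1761]
ee_rot: [[0.218, -0.976, -0.0], [-0.976, -0.218, -0.001], [0.001, 0.0, -1.0]]
wrist_force: [0.6, 0.9, 0.3]
gripper_width: 0.002
gripper_force: 0.0
```

Request:
arm_command:
  deltas:
    - [0, 0, 0, 0, 0, 3.9, 1]
    - [0, 0, 0, 0, 0, 4.4, 1]
    - [0, 0, 0, 0, 0, 4.5, 1]
    - [0, 0, 0, 0, 0, 4.6, 1]
    - [0, 0, 0, 0, 0, 4.7, 1]
    - [0, 0, 0, 0, 0, 4.9, 1]
    - [0, 0, 0, 0, 0, 5.1, 1]
    - [0, 0, 0, 0, 0, 5.1, 1]

```text
time_s: 9.47
tcp_pos: [0.5421, -0.3178, 0.1279]
ee_rot: [[0.224, -0.975, 0.0], [-0.975, -0.224, -0.002], [0.002, 0.0, -1.0]]
wrist_force: [-4.4, -1.1, 9.2]
gripper_width: 0.005
gripper_force: 4.5
```

Left next, down to about 0.123.

Request:
arm_command:
  deltas:
    - [0, 0, 0, 0, 0, -4.1, 1]
    - [0, 0, 0, -28.0, -0.1, -5.1, 1]
    - [0, 0, 0, -28.0, -0.1, -5.1, 1]
    - [0, 0, 0, -28.0, -0.1, -5.1, 1]
    - [0, 0, 0, -28.0, -0.1, -5.1, 1]
    - [0, 0, 0, -28.0, -0.1, -5.1, 1]
    - [0, 0, 0, -28.0, -0.1, -5.1, 1]
    - [0, 0, 0, -28.0, -0.1, -5.1, 1]

```text
time_s: 10.13
tcp_pos: [0.4796, -0.0414, 0.1765]
ee_rot: [[0.225, -0.974, 0.001], [-0.974, -0.225, 0.001], [-0.001, -0.001, -1.0]]
wrist_force: [-0.1, 1.2, -0.3]
gripper_width: 0.005
gripper_force: 0.0
```

Request:
arm_command:
  deltas:
    - [0, 0, 0, 0, 0, 4.0, 1]
    - [0, 0, 0, 0, 0, 4.8, 1]
    - [0, 0, 0, 0, 0, 4.9, 1]
    - [0, 0, 0, 0, 0, 5.0, 1]
    - [0, 0, 0, 0, 0, 5.1, 1]
    - [0, 0, 0, 0, 0, 5.3, 1]
    - [0, 0, 0, 0, 0, 5.5, 1]
    - [0, 0, 0, 0, 0, 5.5, 1]

```text
time_s: 10.8
tcp_pos: [0.4811, -0.0448, 0.1211]
ee_rot: [[0.221, -0.975, 0.0], [-0.975, -0.221, 0.0], [-0.0, -0.0, -1.0]]
wrist_force: [-0.8, 3.1, 2.3]
gripper_width: 0.003
gripper_force: 1.7
```

```bash
python3 d.py .5427 -.3184 .175 -77.16
```

```text
rv [-0.     0.    -0.001] cm [28.04  0.05 -5.4 ]
t 10.8 tcp [ 0.4811 -0.0448  0.1211] j [ 14.   15.9 -28.5  -0.  -45.5  -1.2] F [-0.8  3.1  2.3] 0.002540324969992442
```

Request:
arm_command:
  deltas:
    - [0, 0, 0, 0, 0, -4.1, 1]
    - [0, 0, 0, 28.0, 0.1, -5.5, 1]
    - [0, 0, 0, 28.0, 0.1, -5.5, 1]
    - [0, 0, 0, 28.0, 0.1, -5.5, 1]
    - [0, 0, 0, 28.0, 0.1, -5.5, 1]
    - [0, 0, 0, 28.0, 0.1, -5.5, 1]
    - [0, 0, 0, 28.0, 0.1, -5.5, 1]
    - [0, 0, 0, 28.0, 0.1, -5.5, 1]

```text
time_s: 11.47
tcp_pos: [0.5421, -0.322, 0.1756]
ee_rot: [[0.22, -0.976, -0.0], [-0.976, -0.22, -0.001], [0.001, 0.0, -1.0]]
wrist_force: [0.4, 0.1, 0.7]
gripper_width: 0.004
gripper_force: 0.0
```

Request:
arm_command:
  deltas:
    - [0, 0, 0, 0, 0, 4.0, 1]
    - [0, 0, 0, 0, 0, 4.9, 1]
    - [0, 0, 0, 0, 0, 5.1, 1]
    - [0, 0, 0, 0, 0, 5.2, 1]
    - [0, 0, 0, 0, 0, 5.3, 1]
    - [0, 0, 0, 0, 0, 5.5, 1]
    - [0, 0, 0, 0, 0, 5.7, 1]
    - [0, 0, 0, 0, 0, 5.7, 1]

```text
time_s: 12.13
tcp_pos: [0.5431, -0.3175, 0.1198]
ee_rot: [[0.223, -0.975, 0.002], [-0.975, -0.223, -0.001], [0.001, -0.002, -1.0]]
wrist_force: [0.2, 0.3, 2.4]
gripper_width: 0.005
gripper_force: 1.0
```

Request:
arm_command:
  deltas:
    - [0, 0, 0, 0, 0, -4.1, 1]
    - [0, 0, 0, -28.0, -0.1, -5.7, 1]
    - [0, 0, 0, -28.0, -0.1, -5.7, 1]
    - [0, 0, 0, -28.0, -0.1, -5.7, 1]
    - [0, 0, 0, -28.0, -0.1, -5.7, 1]
    - [0, 0, 0, -28.0, -0.1, -5.7, 1]
    - [0, 0, 0, -28.0, -0.1, -5.7, 1]
    - [0, 0, 0, -28.0, -0.1, -5.7, 1]

```text
time_s: 12.8
tcp_pos: [0.48, -0.042, 0.1763]
ee_rot: [[0.224, -0.975, 0.001], [-0.975, -0.224, 0.001], [-0.0, -0.001, -1.0]]
wrist_force: [1.4, -0.1, -1.0]
gripper_width: 0.005
gripper_force: 0.0
```

Request:
arm_command:
  deltas:
    - [0, 0, 0, 0, 0, 4.0, 1]
    - [0, 0, 0, 0, 0, 5.1, 1]
    - [0, 0, 0, 0, 0, 5.4, 1]
    - [0, 0, 0, 0, 0, 5.5, 1]
    - [0, 0, 0, 0, 0, 5.6, 1]
    - [0, 0, 0, 0, 0, 5.7, 1]
    - [0, 0, 0, 0, 0, 5.8, 1]
    - [0, 0, 0, 0, 0, 5.8, 1]

```text
time_s: 13.47
tcp_pos: [0.4818, -0.0449, 0.1189]
ee_rot: [[0.222, -0.975, 0.002], [-0.975, -0.222, 0.0], [0.0, -0.002, -1.0]]
wrist_force: [-2.3, 1.2, 6.5]
gripper_width: 0.002
gripper_force: 3.1
```

Request:
arm_command:
  deltas:
    - [0, 0, 0, 0, 0, -4.1, 1]
    - [0, 0, 0, 28.0, 0.1, -5.8, 1]
    - [0, 0, 0, 28.0, 0.1, -5.8, 1]
    - [0, 0, 0, 28.0, 0.1, -5.8, 1]
    - [0, 0, 0, 28.0, 0.1, -5.8, 1]
    - [0, 0, 0, 28.0, 0.1, -5.8, 1]
    - [0, 0, 0, 28.0, 0.1, -5.8, 1]
    - [0, 0, 0, 28.0, 0.1, -5.8, 1]

```text
time_s: 14.13
tcp_pos: [0.5429, -0.3219, 0.1762]
ee_rot: [[0.22, -0.976, 0.002], [-0.976, -0.22, -0.002], [0.002, -0.002, -1.0]]
wrist_force: [1.5, 0.2, 0.2]
gripper_width: 0.009
gripper_force: 0.0
```

Request:
arm_command:
  deltas:
    - [0, 0, 0, 0, 0, 4.0, 1]
    - [0, 0, 0, 0, 0, 5.1, 1]
    - [0, 0, 0, 0, 0, 5.5, 1]
    - [0, 0, 0, 0, 0, 5.6, 1]
    - [0, 0, 0, 0, 0, 5.7, 1]
    - [0, 0, 0, 0, 0, 5.8, 1]
    - [0, 0, 0, 0, 0, 5.9, 1]
    - [0, 0, 0, 0, 0, 5.9, 1]

```text
time_s: 14.8
tcp_pos: [0.5435, -0.3176, 0.1187]
ee_rot: [[0.224, -0.975, 0.003], [-0.975, -0.224, -0.001], [0.002, -0.003, -1.0]]
wrist_force: [-0.2, 0.2, 4.3]
gripper_width: 0.005
gripper_force: 1.8
```

Request:
arm_command:
  deltas:
    - [0, 0, 0, 0, 0, -4.1, 1]
    - [0, 0, 0, 0, 0, -8, 1]
    - [0, 0, 0, 8, 0, -10, 0.2]
    - [0, 0, 0, 8, 0, -10, 0.2]
    - [0, 0, 0, 8, 0, -10, 0.2]

```text
time_s: 15.22
tcp_pos: [0.5623, -0.401, 0.2199]
ee_rot: [[0.22, -0.976, 0.007], [-0.976, -0.22, -0.005], [0.007, -0.006, -1.0]]
wrist_force: [1.6, 0.5, 0.6]
gripper_width: 0.153
gripper_force: 0.0
```

```bash
python3 - <<'E'
from fit import *
a=cv2.imread("pics/scene0.png"); c=capture("scene"); b=c["pixels"]; cv2.imwrite("pics/scene2.png",b)
def T(p,q): s=p[2]; return [p[0]+np.cos(s)*q[0]-np.sin(s)*q[1],p[1]+np.sin(s)*q[0]+np.cos(s)*q[1]]
cg=[.55544,-.17182,.22413]
def mask(im): 
    h=cv2.cvtColor(im,cv2.COLOR_BGR2HSV).astype(int); m=((h[...,0]<6)|(h[...,0]>174))&(h[...,1]>150)&(h[...,2]>60); m[:,:255]=0;m[:140]=0;m[195:]=0;m[:,335:]=0; return m
for im in(a,b):
    ys,xs=np.nonzero(mask(im)); 
    k=np.polyfit(xs,ys,1); print(len(xs),xs.min(),xs.max(),k,np.polyval(k,[275,298,320]))
for L in(0,.01): print(proj(c,[T(cg,(-.045,s))+[.116+L] for s in(.079,0,-.079)]).round(1).tolist())
o=np.hstack([x[130:220,235:365] for x in(a,b)]); cv2.imwrite("pics/c2.png",cv2.resize(o,None,fx=3,fy=3,interpolation=cv2.INTER_CUBIC))
t=capture("top")["pixels"]; cv2.imwrite("pics/top2.png",t)
E
```

```text
395 268 322 [  0.59778317 -10.73081817] [153.65955267 167.40856551 180.55979517]
400 268 322 [  0.5869752  -11.53000679] [149.8881738  163.38860345 176.3020579 ]
[[320.5, 181.3], [293.1, 165.0], [267.5, 149.9]]
[[320.8, 178.1], [293.2, 161.8], [267.4, 146.7]]
```

View pics/c2.png

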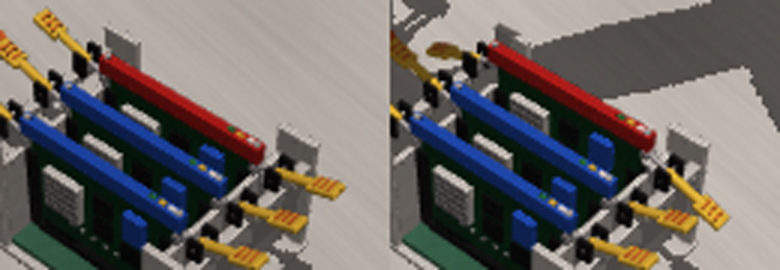

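The red bar has risen about 4 px, evenly along its length, which is roughly 12 mm: unplugged and level. The blue bars haven't changed. Next I go above the bar with the fingers opened to about 35 mm, so they clear the blue neighbour.

```bash
python3 d.py .5116 -.1818 .20 -77.16
```

```text
rv [-0.001  0.    -0.002] cm [-2.201e+01  1.000e-02  1.660e+00]
t 15.3167 tcp [ 0.5602 -0.3965  0.2166] j [-21.8  28.9   8.   -0.  -69.   34.6] F [-0.7 -0.  -0.1] 0.24155330878523337
```

Request:
arm_command:
  deltas:
    - [0, 0, 0, -22, 0, 1, 0.2]
    - [0, 0, 0, -22, 0, 1, 0.2]
    - [0, 0, 0, -22, 0, 1, 0.2]
    - [0, 0, 0, -22, 0, 1, 0.2]
    - [0, 0, 0, -22, 0, 1, 0.2]
    - [0, 0, 0, -22, 0, 1, 0.2]
    - [0, 0, 0, -22, 0, 1, 0.2]
    - [0, 0, 0, -22, 0, 1, 0.2]

```text
time_s: 15.98
tcp_pos: [0.5111, -0.1801, 0.2069]
ee_rot: [[0.225, -0.974, 0.001], [-0.974, -0.225, -0.0], [0.0, -0.001, -1.0]]
wrist_force: [0.2, -0.6, -0.5]
gripper_width: 0.4
gripper_force: 0.0
```

```bash
python3 d.py .5116 -.1818 .135 -77.16
```

```text
rv [-0.001 -0.     0.003] cm [ 0.18 -0.01  7.19]
t 15.9833 tcp [ 0.5111 -0.1801  0.2069] j [ -2.3  15.6 -14.3   0.  -60.1  15.3] F [ 0.2 -0.6 -0.5] 0.40044963331079786
```

Request:
arm_command:
  deltas:
    - [0, 0, 0.003, 0.1, 0, 3.5, 0.2]
    - [0, 0, 0.003, 0.1, 0, 6, 0.2]
    - [0, 0, 0.003, 0.1, 0, 6.8, 0.2]
    - [0, 0, 0.003, 0.1, 0, 7.2, 0.2]
    - [0, 0, 0.003, 0.1, 0, 7.2, 0.2]
    - [0, 0, 0.003, 0.1, 0, 7.2, 0.2]

```text
time_s: 16.48
tcp_pos: [0.5125, -0.183, 0.1356]
ee_rot: [[0.219, -0.976, 0.002], [-0.976, -0.219, -0.001], [0.001, -0.002, -1.0]]
wrist_force: [-0.2, -0.6, -0.4]
gripper_width: 0.403
gripper_force: 0.0
```

Request:
arm_command:
  deltas:
    - [0, 0, 0, 0, 0, 0, 0.6]
    - [0, 0, 0, 0, 0, 0, 0.7]
    - [0, 0, 0, 0, 0, 0, 0.75]
    - [0, 0, 0, 0, 0, 0, 0.8]
    - [0, 0, 0, 0, 0, 0, 0.8]

```text
time_s: 16.9
tcp_pos: [0.5116, -0.1823, 0.135]
ee_rot: [[0.219, -0.976, 0.001], [-0.976, -0.219, -0.0], [0.0, -0.001, -1.0]]
wrist_force: [-0.4, -0.2, 0.1]
gripper_width: 0.133
gripper_force: 0.0
```

Request:
arm_command:
  deltas:
    - [0, 0, 0, 0, 0, 0, 0.9]
    - [0, 0, 0, 0, 0, 0, 1]
    - [0, 0, 0, 0, 0, 0, 1]
    - [0, 0, 0, 0, 0, 0, 1]

```text
time_s: 17.23
tcp_pos: [0.5114, -0.1824, 0.1348]
ee_rot: [[0.219, -0.976, -0.0], [-0.976, -0.219, -0.0], [0.0, 0.0, -1.0]]
wrist_force: [-1.0, 0.2, 2.3]
gripper_width: 0.111
gripper_force: 30.0
```

Request:
arm_command:
  deltas:
    - [0, 0, 0, 0, 0, -0.3, 1]
    - [0, 0, 0, 0, 0, -0.8, 1]
    - [0, 0, 0, 0, 0, -1.5, 1]
    - [0, 0, 0, 0, 0, -2.3, 1]
    - [0, 0, 0, 0, 0, -3, 1]
    - [0, 0, 0, 0, 0, -3, 1]

```text
time_s: 17.73
tcp_pos: [0.5121, -0.1825, 0.1666]
ee_rot: [[0.22, -0.976, 0.003], [-0.976, -0.22, -0.001], [0.001, -0.002, -1.0]]
wrist_force: [-0.3, -0.6, -1.1]
gripper_width: 0.114
gripper_force: 30.0
```

Request:
arm_command:
  deltas:
    - [0, 0, 0, 0, 0, -1, 1]
    - [0, 0, 0, 0, 0, -2.5, 1]
    - [0, 0, 0, 0, 0, -4, 1]
    - [0, 0, 0, 0, 0, -6, 1]
    - [0, 0, 0, 0, 0, -8, 1]
    - [0, 0, 0, 0, 0, -10, 1]
    - [0, 0, 0, 0, 0, -12, 1]
    - [0, 0, 0, 0, 0, -12, 1]

```text
time_s: 18.4
tcp_pos: [0.5136, -0.183, 0.2898]
ee_rot: [[0.22, -0.975, 0.01], [-0.976, -0.22, -0.002], [0.004, -0.009, -1.0]]
wrist_force: [0.9, -0.9, -2.3]
gripper_width: 0.111
gripper_force: 30.0
```

```bash
python3 d.py .4909 .2421 .285 -79.68; python3 - <<'E'
from h import *
b=capture("scene")["pixels"]; cv2.imwrite("pics/s3.png",cv2.resize(b[60:240,200:480],None,fx=2,fy=2))
E
```

```text
rv [-0.009 -0.004  0.042] cm [-41.97  -7.13   0.35]
t 18.4 tcp [ 0.5136 -0.183   0.2898] j [ -2.5  12.2  -6.7   0.1 -70.6  15.2] F [ 0.9 -0.9 -2.3] 0.11115073736540829
```

View pics/s3.png

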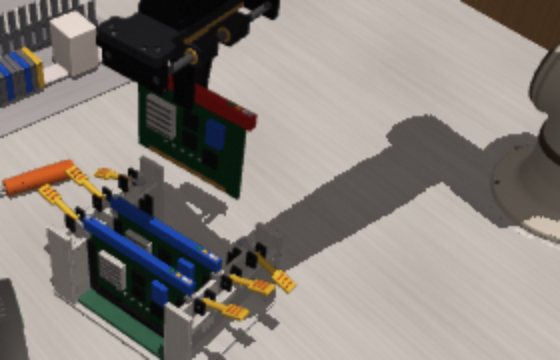

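The board hangs straight and has cleared the cage; both blue boards are still seated. Moving on to the tote.

Request:
arm_command:
  deltas:
    - [-0.009, -0.004, 0.01, -1, -0.2, 0, 1]
    - [-0.009, -0.004, 0.02, -3, -0.5, 0, 1]
    - [-0.009, -0.004, 0.03, -6, -1, 0, 1]
    - [-0.009, -0.004, 0.042, -9, -1.5, 0, 1]
    - [-0.009, -0.004, 0.042, -12, -2, 0, 1]
    - [-0.009, -0.004, 0.042, -15, -2.5, 0, 1]
    - [-0.009, -0.004, 0.042, -18, -3, 0, 1]
    - [-0.009, -0.004, 0.042, -21, -3.5, 0, 1]

```text
time_s: 19.12
tcp_pos: [0.4984, 0.0315, 0.2831]
ee_rot: [[0.178, -0.984, -0.012], [-0.984, -0.178, 0.002], [-0.004, 0.012, -1.0]]
wrist_force: [0.8, 0.4, -1.8]
gripper_width: 0.114
gripper_force: 30.0
```

```bash
python3 d.py .524 .2495 .215 -79.68
```

```text
rv [ 0.012  0.004 -0.001] cm [-20.97  -6.47   6.82]
t 19.1167 tcp [0.4984 0.0315 0.2831] j [ 22.1   8.4 -12.2  -0.4 -70.1 -11.7] F [ 0.8  0.4 -1.8] 0.11393681693891268
```

Request:
arm_command:
  deltas:
    - [0.01, 0.002, 0, -3, -1, 0, 1]
    - [0.01, 0.002, 0, -6, -1.9, 0, 1]
    - [0.01, 0.002, 0, -9, -2.8, 0, 1]
    - [0.01, 0.002, 0, -12, -3.7, 0, 1]
    - [0.01, 0.002, 0, -15, -4.6, 0, 1]
    - [0.01, 0.002, 0, -18, -5.5, 0, 1]
    - [0.01, 0.002, 0, -20, -6.2, 0, 1]
    - [0.01, 0.002, 0, -20.5, -6.4, 0, 1]

```text
time_s: 19.78
tcp_pos: [0.5257, 0.2463, 0.2824]
ee_rot: [[0.181, -0.984, -0.002], [-0.984, -0.181, 0.001], [-0.001, 0.002, -1.0]]
wrist_force: [0.1, 0.2, -1.9]
gripper_width: 0.112
gripper_force: 30.0
```

Request:
arm_command:
  deltas:
    - [0, 0, 0, 0, 0, 0, 1]
    - [0, 0, 0, 0, 0, 0, 1]

```text
time_s: 19.95
tcp_pos: [0.5254, 0.2428, 0.2834]
ee_rot: [[0.178, -0.984, -0.002], [-0.984, -0.178, 0.0], [-0.001, 0.002, -1.0]]
wrist_force: [-0.2, 0.2, -2.1]
gripper_width: 0.11
gripper_force: 30.0
```

```bash
python3 d.py .524 .2495 .205 -79.68
```

```text
rv [ 0.002  0.001 -0.001] cm [-0.68  0.    7.84]
t 19.95 tcp [0.5254 0.2428 0.2834] j [ 40.8  16.1  -2.2  -0.1 -71.8 -30.5] F [-0.2  0.2 -2.1] 0.10972681766461492
```

Request:
arm_command:
  deltas:
    - [0, 0, 0, -0.3, 0, 1, 1]
    - [0, 0, 0, -0.6, 0, 3, 1]
    - [0, 0, 0, -0.6, 0, 5, 1]
    - [0, 0, 0, -0.6, 0, 7, 1]
    - [0, 0, 0, -0.6, 0, 8, 1]
    - [0, 0, 0, -0.6, 0, 8, 1]

```text
time_s: 20.45
tcp_pos: [0.5235, 0.2475, 0.2017]
ee_rot: [[0.176, -0.984, -0.005], [-0.984, -0.176, -0.002], [0.001, 0.005, -1.0]]
wrist_force: [-0.4, -0.2, -1.9]
gripper_width: 0.114
gripper_force: 30.0
```

```bash
python3 d.py .524 .2495 .122 -79.68; python3 - <<'E'
from h import *
b=capture("scene")["pixels"]; cv2.imwrite("pics/s4.png",cv2.resize(b[200:420,310:510],None,fx=2.7,fy=2.7,interpolation=cv2.INTER_CUBIC))
E
```

```text
rv [ 0.005 -0.001 -0.003] cm [-0.2  -0.13  7.97]
t 20.45 tcp [0.5235 0.2475 0.2017] j [ 41.3  19.5  -9.3  -0.1 -61.4 -31. ] F [-0.4 -0.2 -1.9] 0.11430431924678619
```

View pics/s4.png

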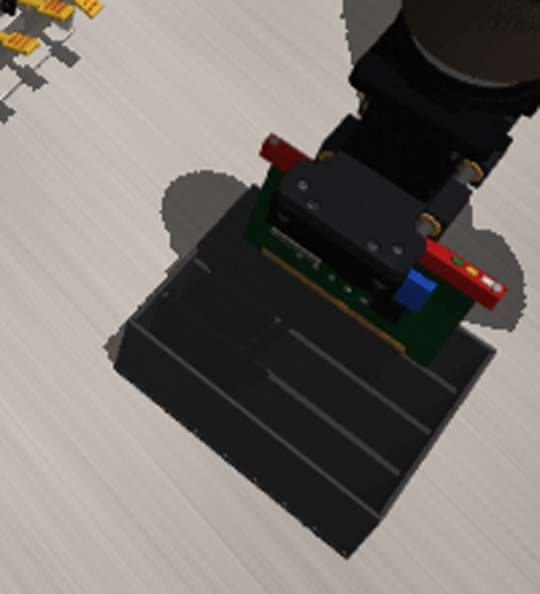

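The board's foot corner shows at about (432,365) in the crop, and the first divider ends near (455,392). That is closer than I expected, so I'll check it by projection.

```bash
python3 - <<'E'
from h import *
s=sense(); c=capture("scene"); R=s["ee_rot"]; p=s["tcp_pos"]
def W(P): return ((proj(c,P)-[310,200]+.5)*2.7-.5).round(0).tolist()
ty=-R[:,0]; tx=-R[:,1]
for h in(.107,.111,.115): print("foot L,R",h,W([p+ty*q-[0,0,h] for q in(.07,-.07)]))
print("bar end",W([p+ty*.079-[0,0,.007]]), W([p-ty*.079-[0,0,.007]]))
y=[.546,.2521,.18]
def T(q): a=y[2]; return [y[0]+np.cos(a)*q[0]-np.sin(a)*q[1],y[1]+np.sin(a)*q[0]+np.cos(a)*q[1],.075]
for k in(-.0375,0,.0375): print("div",k,W([T((k,.092)),T((k,-.092))]))
print("corners",W([T((a*.077,b*.096)) for a,b in((1,1),(1,-1),(-1,-1),(-1,1))]))
E
```

```text
foot L,R 0.107 [[426.0, 365.0], [241.0, 233.0]]
foot L,R 0.111 [[424.0, 367.0], [240.0, 236.0]]
foot L,R 0.115 [[422.0, 370.0], [239.0, 239.0]]
bar end [[497.0, 299.0]] [[262.0, 142.0]]
div -0.0375 [[458.0, 384.0], [221.0, 217.0]]
div 0 [[430.0, 425.0], [191.0, 250.0]]
div 0.0375 [[401.0, 467.0], [160.0, 284.0]]
corners [[374.0, 519.0], [120.0, 318.0], [247.0, 180.0], [491.0, 347.0]]
```

The dividers turn out to sit below the rim, which explains most of the offset. The board is still about 5 mm too far to -x, so I'll shift it +5 mm in x and +3 mm in y while lowering.

Request:
arm_command:
  deltas:
    - [0, 0, 0, -0.3, -0.5, 0, 1]
    - [0, 0, 0, -0.3, -0.5, 1, 1]
    - [0, 0, 0, -0.3, -0.5, 2, 1]
    - [0, 0, 0, -0.3, -0.5, 3, 1]
    - [0, 0, 0, -0.3, -0.5, 3, 1]

```text
time_s: 20.97
tcp_pos: [0.5278, 0.2523, 0.1716]
ee_rot: [[0.177, -0.984, -0.004], [-0.984, -0.177, -0.001], [0.0, 0.005, -1.0]]
wrist_force: [-0.6, -0.1, -3.1]
gripper_width: 0.109
gripper_force: 30.0
```

Request:
arm_command:
  deltas:
    - [0, 0, 0, 0, 0, 0.8, 1]
    - [0, 0, 0, 0, 0, 1.6, 1]
    - [0, 0, 0, 0, 0, 2.4, 1]
    - [0, 0, 0, 0, 0, 3.2, 1]
    - [0, 0, 0, 0, 0, 4, 1]
    - [0, 0, 0, 0, 0, 4.4, 1]
    - [0, 0, 0, 0, 0, 4.7, 1]
    - [0, 0, 0, 0, 0, 4.7, 1]

```text
time_s: 21.63
tcp_pos: [0.5292, 0.2532, 0.127]
ee_rot: [[0.178, -0.984, -0.0], [-0.984, -0.178, 0.001], [-0.001, 0.0, -1.0]]
wrist_force: [0.2, -0.7, -2.0]
gripper_width: 0.113
gripper_force: 30.0
```

Foot is about 12 mm above the floor. Creep down.

Request:
arm_command:
  deltas:
    - [0, 0, 0, 0, 0, 0.2, 1]
    - [0, 0, 0, 0, 0, 0.4, 1]
    - [0, 0, 0, 0, 0, 0.6, 1]
    - [0, 0, 0, 0, 0, 0.8, 1]
    - [0, 0, 0, 0, 0, 0.9, 1]
    - [0, 0, 0, 0, 0, 0.9, 1]

```text
time_s: 22.13
tcp_pos: [0.5293, 0.2534, 0.1185]
ee_rot: [[0.178, -0.984, 0.0], [-0.984, -0.178, 0.002], [-0.002, -0.0, -1.0]]
wrist_force: [0.4, -0.5, -1.9]
gripper_width: 0.112
gripper_force: 30.0
```

Request:
arm_command:
  deltas:
    - [0, 0, 0, 0, 0, 0.1, 1]
    - [0, 0, 0, 0, 0, 0.2, 1]
    - [0, 0, 0, 0, 0, 0.3, 1]
    - [0, 0, 0, 0, 0, 0.3, 1]

```text
time_s: 22.47
tcp_pos: [0.5294, 0.2534, 0.1155]
ee_rot: [[0.178, -0.984, 0.0], [-0.984, -0.178, 0.002], [-0.002, -0.001, -1.0]]
wrist_force: [-0.0, 0.4, -2.1]
gripper_width: 0.113
gripper_force: 30.0
```

Request:
arm_command:
  deltas:
    - [0, 0, 0, 0, 0, 0.1, 1]
    - [0, 0, 0, 0, 0, 0.2, 1]
    - [0, 0, 0, 0, 0, 0.3, 1]
    - [0, 0, 0, 0, 0, 0.3, 1]

```text
time_s: 22.8
tcp_pos: [0.5301, 0.2538, 0.1144]
ee_rot: [[0.179, -0.984, 0.002], [-0.984, -0.179, 0.002], [-0.002, -0.003, -1.0]]
wrist_force: [-2.4, 0.3, 5.1]
gripper_width: 0.105
gripper_force: 30.0
```

It has touched down (+5 N). Release wide and rise straight up.

Request:
arm_command:
  deltas:
    - [0, 0, 0, 0, 0, 0, 0.5]
    - [0, 0, 0, 0, 0, 0, 0]
    - [0, 0, 0, 0, 0, 0, -0.5]
    - [0, 0, 0, 0, 0, 0, -1]
    - [0, 0, 0, 0, 0, 0, -1]
    - [0, 0, 0, 0, 0, 0, -1]
    - [0, 0, 0, 0, 0, 0, -1]
    - [0, 0, 0, 0, 0, 0, -1]

```text
time_s: 23.47
tcp_pos: [0.5295, 0.2534, 0.1127]
ee_rot: [[0.178, -0.984, 0.001], [-0.984, -0.178, 0.002], [-0.002, -0.001, -1.0]]
wrist_force: [-0.3, 0.4, -0.4]
gripper_width: 0.633
gripper_force: 0.0
```

Request:
arm_command:
  deltas:
    - [0, 0, 0, 0, 0, -1, -1]
    - [0, 0, 0, 0, 0, -2, -1]
    - [0, 0, 0, 0, 0, -4, -1]
    - [0, 0, 0, 0, 0, -7, -1]
    - [0, 0, 0, 0, 0, -11, -1]
    - [0, 0, 0, 0, 0, -15, -1]
    - [0, 0, 0, 0, 0, -15, -1]
    - [0, 0, 0, 0, 0, -15, -1]

```text
time_s: 24.13
tcp_pos: [0.5306, 0.254, 0.2675]
ee_rot: [[0.178, -0.984, 0.008], [-0.984, -0.178, 0.007], [-0.006, -0.009, -1.0]]
wrist_force: [-0.3, 0.1, -0.8]
gripper_width: 1.001
gripper_force: 0.0
```

```bash
python3 - <<'E'
from h import *
b=capture("scene")["pixels"]; cv2.imwrite("pics/s5.png",cv2.resize(b[100:420,210:510],None,fx=1.85,fy=1.85,interpolation=cv2.INTER_CUBIC))
s=sense(); print(s["tcp_pos"],s["gripper_width"],s["wrist_force"],s["joint_velocities"].round(1))
E
```

```text
[0.52950554 0.25335473 0.26484469] 0.996679955412583 [ 0.09290714 -0.60557286 -1.17942863] [ 0.1  2.  -3.  -0.6  0.2 -0.1]
```

View pics/s5.png

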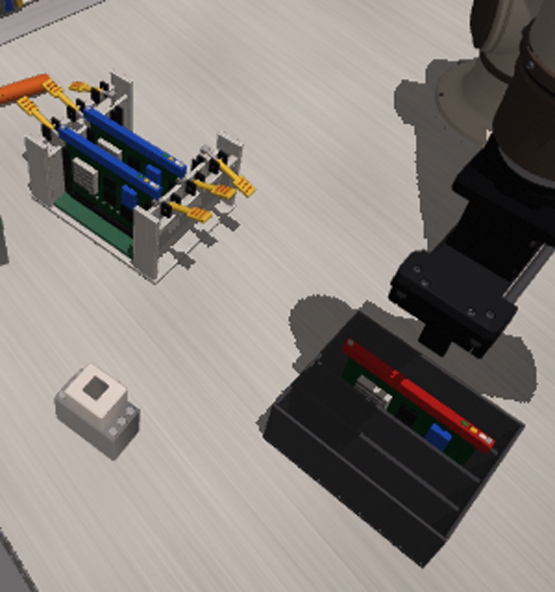

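The red board stands bar-up in the second compartment (bar from (345,345) to (490,445)). The blue boards and bystanders are where they were, and the gripper is clear. I'll let it settle, then hand in.

Request:
arm_command:
  deltas:
    - [0, 0, 0, 0, 0, 0, -1]
    - [0, 0, 0, 0, 0, 0, -1]
    - [0, 0, 0, 0, 0, 0, -1]
    - [0, 0, 0, 0, 0, 0, -1]

```text
time_s: 24.52
tcp_pos: [0.5292, 0.2529, 0.2617]
ee_rot: [[0.178, -0.984, -0.001], [-0.984, -0.178, 0.001], [-0.001, 0.001, -1.0]]
wrist_force: [-1.1, -0.8, 1.2]
gripper_width: 0.998
gripper_force: 0.0
```

```bash
python3 -c "
from station import finish_job; print(finish_job())"
```

```text
the job is handed in; nothing more can be done
None
```

I unplugged the red board evenly with its two levers, drew it straight up, stood it bar-up in a tote compartment, and handed the job in at about 24.5 s; the hand-in returned no verdict.

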